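Run the bread trolley to the serving mark

TASK

Take the bread trolley by its sprung wooden grip and run it along its rails to the brass mark: briskly, so that it reaches at least 0.16 m/s on the way, but never above 0.35 m/s and without running into the buffers at the far end of the run. Bring it to rest with its pointer in line with the mark, keep it standing there for three seconds, then let go of the grip and leave it there. Touch only the grip, not the trolley, its tray or the bread, and leave the jar and cup where they are.

Things in the scene. Friction and masses are not known exactly. Their poses are not given: they have to be found in the camera images.
- runway: Fixed dark wooden base board (250 x 920 x 12 mm) with two steel rails and a steel post with rubber buffers at each end. Origin on the work surface, midway between rails and ends. Its x points across, away from the robot, y along the rails to the robot's left; turned up to 0.1 rad from the world axes. The trolley runs towards -y (to the robot's right).
- run (a joint): Trolley position along the rails, m, growing towards runway -y: its centre and pointer lie at runway y = 0.27 - run. At 0 it touches the left buffers, at 0.54 it strikes the right ones. Starts at rest at 0.02 to 0.08. It rolls almost freely: moving mass 4.1 kg nominal (2.2 to 6.2 kg, as the load of bread varies), viscous drag 0.1 N s/m, rolling friction 0.01 N.
- trolley: Not to be touched: chassis with wooden tray of bread, 190 mm across x 280 mm along the rails, top 128 mm above the table; on the robot's side an untouchable steel spring tube along the rails (24 mm thick, 324 mm long, axis 165 mm from the trolley's centre line, 46 mm above the table). Origin under its centre at table height, axes as the runway.
- grip (a joint): Grip position along the spring tube relative to the trolley, m, -0.12 to 0.12 (end stops), same direction as run; 0 = springs relaxed. The springs push the trolley in the run direction with 12 N/m x grip, so with the grip held still the trolley swings with a period of 2.7 to 4.5 s that hardly dies down (slide damping only 0.05 N s/m). Grip mass 0.12 kg.
- grip_mid (a point): Centre of the upright wooden grip block: 34 mm across x 26 mm along the rails x 60 mm tall, centre 103 mm above the table (bottom 73, top 133 mm), on a thin stem from the spring tube. It lies at runway x = -0.165, y = 0.27 - run - grip. Grasp from above, fingers closing along the rails; 53 mm are free between it and the tray.
- mark: Fixed brass plate, 10 mm wide, 60 mm tall, pointed top, on the base board beyond the trolley at runway x = 0.122; its place along the rails varies (in line at run = 0.38 to 0.47). Origin at the centre of its foot's underside, 12 mm above the table, axes as the runway. In line: mark and pointer (10 mm brass tab, middle of the trolley's far side, 60 mm up) have the same runway y.
- jam_jar: Bystander: glass jar with brass lid, 70 mm wide, 90 mm tall, standing between the robot and the runway; origin at the centre of its underside.
- cup: Bystander: white cup, 80 mm wide, 75 mm tall, standing between the robot and the runway; origin at the centre of its underside.

How it is judged (in metres and radians):
On the way, in this order (a step that is already met when the one before it is completed fails the run):
1. the trolley runs towards the mark at 0.16 m/s or more (velocity of joint run above 0.16 m/s), for 0.2 s.
2. the trolley stands at the mark for three seconds: pointer within 12 mm of it, slower than 0.015 m/s (y of trolley in the frame of mark between -0.012 and 0.012 m and velocity of joint run between -0.015 and 0.015 m/s), for 3 s.
At the end, for the whole second after the job is handed in: The trolley stands at the mark, its pointer within 12 mm of it along the rails and slower than 0.015 m/s, with the grip released (all of step 2 and contact force between the fingers and trolley below 0.5 N); the robot touches nothing.
It fails at once if the trolley runs into the buffers at the far end (value of joint run above 0.535 m).
It fails at once if the trolley runs faster than 0.35 m/s (velocity of joint run above 0.35 m/s or velocity of joint run below -0.35 m/s).
It fails at once if the robot touches the trolley, tray or bread instead of the grip (contact force between any of the arm, the fingers and trolley above 1 N).
It fails at once if the jar or cup is disturbed (distance of any of jam_jar, cup from where it was at the start of the episode above 0.03 m).
It also fails if it takes over 43 s, if anything falls off the work surface, if the arm or the gripper's body presses on something with over 40 N, if the wrist force passes 120 N, or if a joint passes its speed limit or range.

ROBOT

A 6-joint arm with a two-finger parallel gripper is mounted at the origin on the work surface. World frame = base frame: x ahead of the robot, y to its left, z up, the work surface at z = 0. Lengths are in mm, angles in rad, forces in N, time in s.
With the tool pointing down it reaches from about 400 to 825 mm from the base axis. Payload 7 kg.
Tool frame: the origin (TCP) lies at the very end of the fingers, on their centre line; the grasp point (between the pads) lies robot.hold_point_z behind it (robot.hold_point_z is the distance from the TCP to the grasp point, in mm); z points along the fingers, y is the line along which they close (so a half turn about z gives the same grasp; the last joint's range is limited). The gripper opens to 85 mm and grips with 20 to 120 N. Pads are 22 mm wide; open, the fingers measure 114 mm over their backs; the gripper's body (76 mm by 85 mm) begins 54 mm behind the grasp point. The pads swing forward as they close: fully open they stand 13 mm farther back than shut.
Start: joints at [1.419, 0.359, 0.012, 0, -1.224, -0.288], TCP at [287.392, 610.738, 231.302] pointing down, gripper open.
Joint ranges: [-3.07, 3.07], [-1.43, 2.12], [-1.02, 1.25], [-3.03, 1.67], [-3.05, -0], [-3.03, 3.03]. Speed limits (rad/s): [2.39, 2.39, 3.01, 3.14, 3.14, 3.14].

INTERFACE

Orientations are given as a 3x3 rotation matrix whose columns are the frame's x, y, z axes.
In Python, from workcell import robot gives the robot as it stands. The module is installed in compiled form; this text tells all that it offers.
- The arm moves only by the shell command python3 -m jog 'ROWS' [OPENING] [FORCE]. ROWS is a JSON object of lists of equal length, an entry for each row: "delta_pos": the shift along the tool's x, y, z in units of 40 mm (1.0 is 40 mm), a list of three; "twist": the turn about the tool's z in units of 8 degrees (1.0 is 8 degrees). In form: {"delta_pos": [[dx, dy, dz], ...], "twist": [twist, ...]}. A call has 1 to 8 rows; each row shifts and turns the commanded pose from where the row before left it, along the tool's axes as they then stand; what a row does not reach is not made up. A row lasts 1/10 s, in which the tool goes at most 50 mm and 8.59 degrees, less where a joint would pass 70% of its speed; a pose out of reach is approached as far as the arm can. A call is refused whole if a number of a shift passes 1 or a number of a turn 1, either way. A call with a gripper value outside its range is refused whole. OPENING is the finger opening in mm, from 0 to 85.4, set as the call begins (- or left out, the last holds). The fingers move at their own pace and stop on an object; FORCE is the grip in N (left out, the last holds). Time passes only in rows, so rows that do not move let the fingers close. It gives the time, the measured TCP pose, the force, the opening and the grip force at its end, in the units of the state.
- robot.observe(): the state, without advancing time (a new reading comes with each control period).
- robot.read_camera(name): name is "scene" or "side" or "wrist"; returns (picture, depth): 480x640x3 uint8, blue, green, red; 480x640 float32, mm along the optical axis (not along the pixel's ray), 0 where there is no reading.
- robot.camera_model(name): a dict with "fx", "fy", "cx", "cy" (pixels), "R" (3x3) and "t" (3): a world point X has camera coordinates R X + t; the wrist camera has in their place "hand_eye" (4x4, takes a point from camera to tool coordinates, whose origin is the TCP and whose axes are the flange's). Camera axes: x right, y down, z forward; pixel columns grow to the right and rows downward; lengths in mm; the calibration is good to about 2 mm. A picture is of the moment at which its call begins: read the wrist's pose just before it. camera_model takes no time and is no camera call.
- robot.close_job(): hands the job in; it is judged then, once.
The state is a dict: "time": time; "joint_pos": joint angles; "dq": joint speeds; "joint_efforts": joint torques, N m; "eef_pos": TCP position; "ee_rot": TCP orientation; "wrist_force": force on the tool from outside, world axes, zero at the start; "torque": the same for the moment, N m; "finger_gap": opening from 0.0 (shut) to 1.0 (fully open); "grasp_force": force on a finger pad.
Only numpy, scipy, OpenCV 4.12 (cv2) and the standard library are available. Lean on these libraries where they do the work, as an engineer would, in place of code of your own. Each camera call takes 0.05 s, during which the arm holds its last target. There are 200 camera calls.

## Working session

There is one attempt and no reset: what is moved stays moved. The work goes in short steps, Python scripts to look and compute and a shell command to move; the robot and the scene stay as the last step left them, time stands still between calls to the robot, and variables do not carry over. Pictures are saved under pics/ and viewed, at most 10 in all, crops included, and the job is handed in when it is done.

```bash
mkdir -p pics; python3 - <<'E'
from workcell import robot
import cv2,numpy as np
s=robot.observe();print(s['time'],s['eef_pos'],np.round(s['ee_rot'],3).tolist(),s['finger_gap'],robot.hold_point_z)
for n in ['scene','side']:
    p,d=robot.read_camera(n);cv2.imwrite(f'pics/{n}0.png',p);np.save(f'pics/{n}0.npy',d)
    m=robot.camera_model(n);print(n,{k:np.round(v,3).tolist() for k,v in m.items()})
E
```

```text
0.0 [287.19588633 610.31626918 230.34470053] [[0.905, -0.426, -0.001], [-0.426, -0.905, -0.002], [0.0, 0.002, -1.0]] 1.0018262219849232 18.700000000000003
scene {'fx': 490.311, 'fy': 490.311, 'cx': 321.75, 'cy': 238.287, 'R': [[-0.04, 0.999, 0.006], [0.848, 0.037, -0.529], [-0.529, -0.016, -0.849]], 't': [46.285, -378.792, 1399.407]}
side {'fx': 501.453, 'fy': 501.453, 'cx': 320.053, 'cy': 237.201, 'R': [[-0.678, -0.735, -0.006], [-0.682, 0.633, -0.366], [0.272, -0.244, -0.931]], 't': [344.958, 378.562, 1097.069]}
```

View pics/scene0.png

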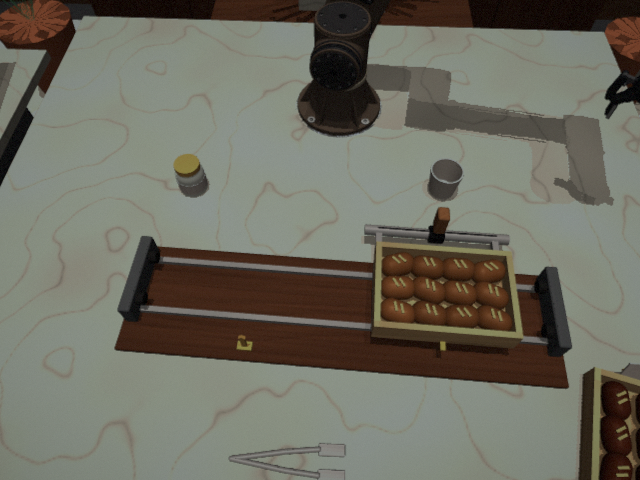

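View pics/side0.png

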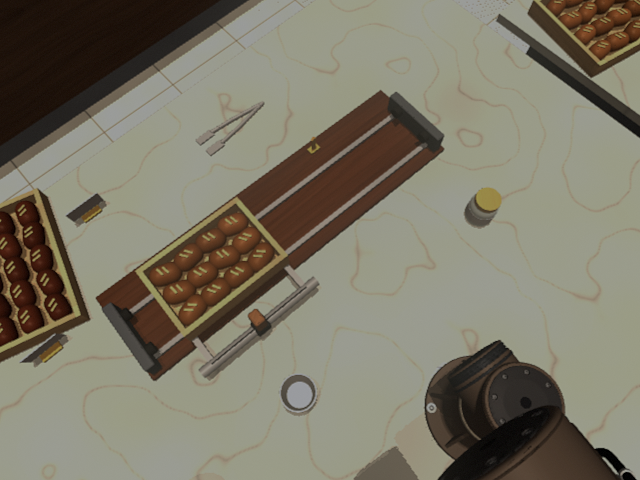

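Scene view: grip top near (442,212), pointer (443,346), mark (244,343), cup (446,175), jar (189,170). The far board edge runs from (116,349) to (567,386). Side view: grip (260,320), mark (313,146); the board's far edge runs from (98,297) to (382,92).

```bash
cat > h.py <<'E'
from workcell import robot
import cv2,numpy as np
def cam(n):
    m=robot.camera_model(n);K=np.array([[m['fx'],0,m['cx']],[0,m['fy'],m['cy']],[0,0,1]]);return K,np.array(m['R']),np.array(m['t'])
def cloud(n,d):
    K,R,t=cam(n);v,u=np.mgrid[:480,:640];P=np.stack([(u-K[0,2])/K[0,0]*d,(v-K[1,2])/K[1,1]*d,d],-1)
    return (P-t)@R
def onz(n,uv,z):
    K,R,t=cam(n);r=R.T@np.linalg.solve(K,[*uv,1]);c=-R.T@t;return c+r*(z-c[2])/r[2]
def tri(a,b):
    Ps=[(lambda K,R,t:K@np.c_[R,t])(*cam(n)) for n in('scene','side')]
    X=cv2.triangulatePoints(*Ps,np.float64(a),np.float64(b))[:,0];return X[:3]/X[3]
E
python3 - <<'E'
from h import *
np.set_printoptions(precision=1,suppress=True)
C={}
for n in['scene','side']:
    p=cv2.imread(f'pics/{n}0.png');d=np.load(f'pics/{n}0.npy');X=cloud(n,d);C[n]=X
    f=np.int32
    h=cv2.cvtColor(p,cv2.COLOR_BGR2HSV)
    brass=cv2.inRange(h,(18,110,70),(35,255,255))
    k,l,st,ce=cv2.connectedComponentsWithStats(brass)
    for i in range(1,k):
        q=X[l==i];
        if 12<st[i,4]<400: print(n,'brass',st[i],ce[i],np.median(q,0),q[:,2].min(),q[:,2].max())
    gr=(h[...,0]<14)&(h[...,1]>120)
    a={'scene':(425,200,460,245),'side':(240,300,280,345)}[n]
    m=np.zeros_like(gr);m[a[1]:a[3],a[0]:a[2]]=1
    q=X[gr&m];print('grip',len(q),np.percentile(q,[5,50,95],axis=0)); t=q[q[:,2]>125]; print('top',len(t),t.mean(0),t.min(0),t.max(0))
    # tray rim, jar, cup tops
    for nm,b in {'scene':{'jar':(165,145,215,200),'cup':(425,150,470,200)},'side':{'jar':(460,180,505,230),'cup':(275,370,325,420)}}[n].items():
        q=X[b[1]:b[3],b[0]:b[2]].reshape(-1,3);q=q[q[:,2]>25];print(nm,q.min(0),q.max(0))
    # board
    q=X.reshape(-1,3);w=h.reshape(-1,3);s=(abs(q[:,2]-12)<5)&(w[:,0]<18)&(w[:,1]>80)&(w[:,2]<130)&(q[:,0]>350)&(abs(q[:,1])<600)
    r=cv2.minAreaRect(np.float32(q[s,:2]));print('board',s.sum(),r)
print('edge scene',onz('scene',(116,349),12),onz('scene',(567,386),12),'side',onz('side',(98,297),12),onz('side',(382,92),12))
s=cv2.imread('pics/scene0.png')
a=cv2.resize(s[325:365,220:270],None,fx=8,fy=8,interpolation=2);b=cv2.resize(s[325:365,420:470],None,fx=8,fy=8,interpolation=2)
t=cv2.imread('pics/side0.png');c=cv2.resize(t[130:170,290:340],None,fx=8,fy=8,interpolation=2);e=cv2.resize(t[300:340,235:285],None,fx=8,fy=8,interpolation=2)
cv2.imwrite('pics/crop1.png',np.vstack([np.hstack([a,b]),np.hstack([c,e])])[:600])
E
```

```text
scene brass [174 154  26  21 394] [186.  163.7] [ 309.7 -357.5   90.6] 84.19202231857996 987.1455490834795
scene brass [430 257   6  10  13] [433.2 261.9] [566.3 202.9 115.6] 110.05259031207748 116.58338009966049
scene brass [484 263   9   8  15] [488.2 266.7] [572.5 314.3 114.9] 111.28831012742141 118.0455573061588
scene brass [491 263   8   7  13] [494.5 265.8] [569.8 325.9 115.9] 111.86200560418995 987.1455490834795
scene brass [488 284   5  10  16] [490.1 287.8] [618.6 311.9 113.3] 111.16674532426812 117.17211691517427
scene brass [463 307   9  10  14] [466.8 310.6] [670.6 258.6 115.4] 113.40668204156607 120.44312248604984
scene brass [491 308   5  11  13] [493.8 313. ] [674.  310.8 115.1] 110.51819996349354 117.6342077889326
scene brass [239 336   6   4  18] [241.6 337.1] [ 725.  -174.    67.3] 63.62400166065556 71.89520837369147
scene brass [236 340  17  11 122] [244.4 345.5] [ 727.4 -173.3   20.3] 9.699914236349299 57.983035090531274
scene brass [440 340   6  11  60] [442.5 345.3] [722.8 219.1  63.4] 10.847222841202807 68.8064281577576
scene brass [616 473  13   4  15] [622.7 
[... 7011 characters left out ...]
.6] 50.006310832145275 62.59189480764747
side brass [ 19 330   6   8  15] [ 21.9 333.6] [820.2 643.4   9.9] 6.379329337896613 42.82044778356765
side brass [ 42 345  21  17  91] [ 52.1 353.2] [739.  618.4   3.6] -1.0971502344367325 1161.4420929777095
grip 209 [[440.9 215.2   9.1]
 [457.5 229.8 130.3]
 [523.1 241.2 133.8]]
top 173 [453.9 230.5 130.8] [438.1 217.8 126.9] [470.7 242.7 135.2]
jar [ 193.8 -389.6   25.2] [ 342.8  281.7 1161.4]
cup [193.8 225.3  25.3] [ 327.2  304.  1161.4]
board 17129 ((801.5682373046875, 81.564208984375), (1052.8656005859375, 578.7803344726562), 87.39199829101562)
edge scene [ 741.  -438.5   12. ] [778.2 470.7  12. ] side [774.7 467.   12. ] [ 731.1 -439.8   12. ]
```

View pics/crop1.png

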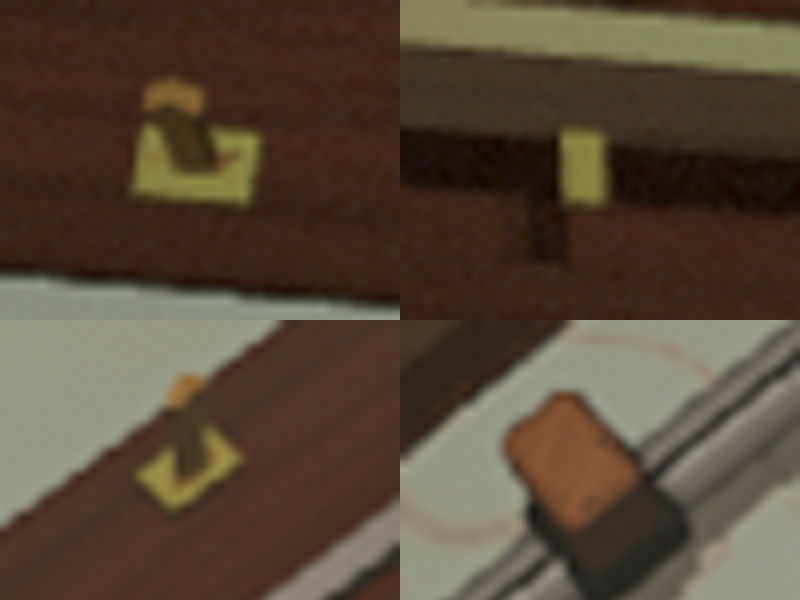

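Crops: mark tip at scene (241.8,336.9) and side (313.4,138.8). Mark foot at scene (244.6,345.6) and side (313.6,148.7). Pointer at scene (442.9,346), and the grip top's centre at side (256.2,316.9).

```bash
cat >> h.py <<'E'
import json,os
if os.path.exists('frame.json'):
    F=json.load(open('frame.json'));psi=F['psi'];O=np.array(F['O']);A=np.array([[np.cos(psi),-np.sin(psi)],[np.sin(psi),np.cos(psi)]])
    def rw(q): return (np.asarray(q)[...,:2]-O)@A      # world xy -> runway xy
def look(save=None):
    s=robot.observe();p,d=robot.read_camera('scene')
    if save: cv2.imwrite(save,p)
    return s,trolley(cloud('scene',d))
def trolley(X):
    q=X.reshape(-1,3);q=q[(q[:,2]>98)&(q[:,2]<140)];r=rw(q);r=r[(abs(r[:,0])<88)&(abs(r[:,1])<420)]
    b=np.int32(r[:,0]//5);m=[(r[b==i,1].min(),r[b==i,1].max()) for i in np.unique(b)]
    m=np.median(m,0);return m.mean(),m[1]-m[0]
E
python3 - <<'E'
from h import *
np.set_printoptions(precision=2,suppress=True)
E=[]
for n,box in (('scene',((116,349),(567,386))),('side',((98,297),(382,92)))):
    p=cv2.imread(f'pics/{n}0.png').astype(float);g=p[...,2]-0; 
    a,b=map(np.array,box);pts=[];nn=np.array([-(b-a)[1],(b-a)[0]])/np.linalg.norm(b-a)
    gr=cv2.GaussianBlur(p.mean(2),(3,3),0)
    for f in np.linspace(.04,.96,60):
        c=a+f*(b-a);o=np.arange(-8,8.1,.25);uv=c+o[:,None]*nn
        pr=cv2.remap(np.float32(gr),np.float32(uv[:,:1]),np.float32(uv[:,1:]),1)[:,0];k=abs(np.gradient(pr)).argmax();pts.append(onz(n,uv[k],12)[:2])
    vx,vy,x0,y0=cv2.fitLine(np.float32(pts),cv2.DIST_HUBER,0,.01,.01).ravel();s=np.sign(vy);print(n,'edge psi',np.arctan2(-vx*s,vy*s),x0-vx/vy*(y0-15))
    E.append((np.arctan2(-vx*s,vy*s),x0-vx/vy*(y0-15)))
print('mark tip',tri((241.75,336.9),(313.4,138.75)),'foot',tri((244.6,345.6),(313.6,148.7)),'pointer',onz('scene',(442.9,346),61))
for n in('scene','side'):
    X=cloud(n,np.load(f'pics/{n}0.npy')).reshape(-1,3);q=X[(abs(X[:,0]-458)<28)&(abs(X[:,1]-229)<25)&(X[:,2]>124)&(X[:,2]<142)]
    print('grip top',n,len(q),q.mean(0),cv2.minAreaRect(np.float32(q[:,:2])))
    for k,c in(('cup',(290,265)),('jar',(310,-355))):
        q=X[(abs(X[:,0]-c[0])<60)&(abs(X[:,1]-c[1])<60)&(X[:,2]>60)&(X[:,2]<110)];print(k,q.min(0),q.max(0))
psi=np.mean(E,0)[0];ex=np.mean(E,0)[1]
# provisional origin: far edge at runway x=125; y origin set later
ax=np.array([np.cos(psi),np.sin(psi)]);O=np.array([ex,15])-125*ax
json.dump({'psi':float(psi),'O':O.tolist()},open('frame.json','w'))
E
python3 - <<'E'
from h import *
np.set_printoptions(precision=2,suppress=True)
d=np.load('pics/scene0.npy');X=cloud('scene',d);print(O,psi,'trolley',trolley(X),'side',trolley(cloud('side',np.load('pics/side0.npy'))))
for n,q in(('tip',tri((241.75,336.9),(313.4,138.75))),('foot',tri((244.6,345.6),(313.6,148.7))),('ptr',onz('scene',(442.9,346),61)),('gripside',[454.4,230.2])):print(n,rw(q))
for i in range(2): print(look()[1])
# board ends (posts): 
for n in('scene','side'):
    X=cloud(n,np.load(f'pics/{n}0.npy')).reshape(-1,3)
    r=rw(X);m=(abs(r[:,0])<110)&(X[:,2]>40)&(X[:,2]<95)&(abs(r[:,1])<520)&(abs(r[:,1])>385);print(n,[np.percentile(r[m&(s*r[:,1]>0),1],[1,50,99]) for s in(1,-1)])
E
```

```text
scene edge psi -0.044247463 763.78375
side edge psi -0.042440962 759.9701
mark tip [ 723.66 -175.54   65.3 ] foot [ 724.22 -175.85   16.7 ] pointer [724.13 220.18  61.  ]
grip top scene 183 [459.54 228.73 132.25] ((457.3161315917969, 229.68087768554688), (26.012741088867188, 35.0374641418457), 85.45366668701172)
cup [249.22 226.1   60.02] [330.01 305.41  80.48]
jar [ 278.1  -388.32   60.08] [ 344.48 -324.34   95.39]
grip top side 196 [453.23 229.91 130.48] ((453.82537841796875, 229.88351440429688), (25.577245712280273, 33.7957649230957), 87.32733917236328)
cup [248.93 225.26  60.14] [327.21 304.05  78.95]
jar [ 275.89 -389.59   60.  ] [ 341.63 -322.67   94.16]
[636.99  20.42] -0.04334421455860138 trolley (np.float64(201.4455771358981), np.float64(279.5770253593077)) side (np.float64(201.37326357891232), np.float64(278.593816863382))
tip [  95.07 -192.01]
foot [  95.65 -192.3 ]
ptr [ 78.4  203.35]
gripside [-191.51  201.67]
(np.float64(201.38946417530357), np.float64(279.4111545463441))
(np.float64(201.42108256479239), np.float64(279.53339453039945))
scene [array([408.82, 429.97, 515.51]), array([-450.74, -429.89, -409.77])]
side [array([408.9 , 434.06, 515.31]), array([-451.72, -428.88, -409.57])]
```

The depth rectangles confirm grip 26 x 34 mm with its top at 131 mm, tray length 279.5 mm and posts symmetric about y = 0. The mark and grip both put the runway's x origin 26.5 mm nearer, so I'll correct that. Trolley is at y = 201.4 and mark at -192.2.

```bash
python3 - <<'E'
import json;import numpy as np
F=json.load(open('frame.json'));p=F['psi'];F['O']=(np.array(F['O'])-26.5*np.array([np.cos(p),np.sin(p)])).tolist();json.dump(F,open('frame.json','w'))
E
python3 -m jog '{"delta_pos":[[0,0,0],[0,0,0],[0,0,0]],"twist":[-0.95,-0.95,-0.94]}' 85
python3 -m jog '{"delta_pos":[[0.38,0.77,0],[0.38,0.77,0],[0.38,0.77,0],[0.38,0.77,0],[0.38,0.77,0],[0.38,0.77,0],[0.38,0.77,0],[0.38,0.77,0]],"twist":[0,0,0,0,0,0,0,0]}'
python3 -m jog '{"delta_pos":[[0.38,0.77,0],[0.38,0.77,0],[0.38,0.77,0],[0.38,0.77,0],[0,0,0],[0,0,0]],"twist":[0,0,0,0,0,0]}'
python3 - <<'E'
from h import *
np.set_printoptions(precision=2,suppress=True)
s=robot.observe();print(s['time'],s['eef_pos'],s['ee_rot'],rw(s['eef_pos']),psi,s['wrist_force'])
w=np.array([455.5,229.8,90])-s['eef_pos'];print('tool units',s['ee_rot'].T@w/40)
E
```

```text
time: 0.5
eef_pos: [287.4, 610.6, 231.0]
ee_rot: [[0.999, -0.038, -0.0], [-0.038, -0.999, -0.001], [-0.0, 0.001, -1.0]]
wrist_force: [0.6, -0.3, -0.8]
finger_gap: 1.0
grasp_force: 0.0
time: 1.3
eef_pos: [398.5, 357.9, 231.3]
ee_rot: [[0.999, -0.043, -0.0], [-0.043, -0.999, 0.0], [-0.0, -0.0, -1.0]]
wrist_force: [0.0, -0.5, 0.9]
finger_gap: 0.993
grasp_force: 0.0
time: 1.9
eef_pos: [453.9, 232.9, 231.4]
ee_rot: [[0.999, -0.045, 0.0], [-0.045, -0.999, 0.0], [0.0, -0.0, -1.0]]
wrist_force: [0.4, -0.3, -0.5]
finger_gap: 0.997
grasp_force: 0.0
1.9 [453.86 232.91 231.36] [[ 1.   -0.05  0.  ]
 [-0.05 -1.    0.  ]
 [ 0.   -0.   -1.  ]] [-165.67  204.36] -0.04334421455860138 [ 0.44 -0.27 -0.52]
tool units [0.04 0.08 3.53]
```

```bash
python3 -m jog '{"delta_pos":[[0.04,0.08,0.5],[0,0,0.5],[0,0,0]],"twist":[0,0,0]}'
python3 - <<'E'
from h import *
np.set_printoptions(precision=2,suppress=True)
s=robot.observe();p,d=robot.read_camera('wrist');m=robot.camera_model('wrist');H=np.array(m['hand_eye']);cv2.imwrite('pics/wrist1.png',p)
v,u=np.mgrid[:480,:640];P=np.stack([(u-m['cx'])/m['fx']*d,(v-m['cy'])/m['fy']*d,d],-1)
W=(P@H[:3,:3].T+H[:3,3])@np.array(s['ee_rot']).T+s['eef_pos']
q=W.reshape(-1,3);q=q[(abs(q[:,0]-455)<35)&(abs(q[:,1]-230)<35)&(q[:,2]>124)&(q[:,2]<142)]
print(s['eef_pos'],len(q),q.mean(0),cv2.minAreaRect(np.float32(q[:,:2])))
E
```

```text
time: 2.2
eef_pos: [453.5, 230.0, 188.9]
ee_rot: [[0.999, -0.043, -0.004], [-0.043, -0.999, -0.003], [-0.003, 0.003, -1.0]]
wrist_force: [-0.5, 1.0, -0.9]
finger_gap: 0.997
grasp_force: 0.0
[453.53 230.02 188.92] 2250 [458.03 230.1  132.41] ((456.8042907714844, 230.3369140625), (25.902891159057617, 32.7390022277832), 88.17925262451172)
```

View pics/wrist1.png

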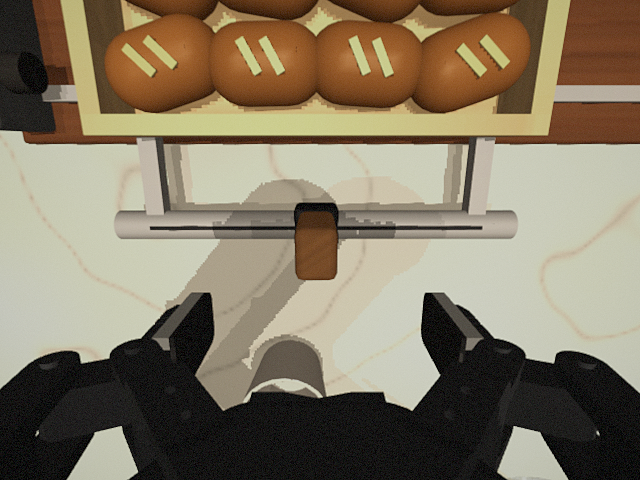

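Wrist view: grip top at (316,243), centred between the pads (212 and 424), tray clear beyond. Its measured centre of (457,230) and top at 132 mm agree with the other views.

```bash
python3 -m jog '{"delta_pos":[[0.06,0,0.5],[0,0,0.5],[0,0,0.5],[0,0,0.5],[0,0,0.5],[0,0,0]],"twist":[0,0,0,0,0,0]}'
python3 -m jog '{"delta_pos":[[0,0,0],[0,0,0],[0,0,0],[0,0,0],[0,0,0],[0,0,0]],"twist":[0,0,0,0,0,0]}' 20 30
python3 - <<'E'
from h import *
for i in range(2):
    s,t=look();print(s['time'],rw(s['eef_pos']),t,s['eef_pos'],s['finger_gap'],s['grasp_force'],s['wrist_force'])
E
```

```text
time: 2.85
eef_pos: [456.6, 230.1, 90.1]
ee_rot: [[0.999, -0.043, -0.002], [-0.043, -0.999, -0.002], [-0.002, 0.002, -1.0]]
wrist_force: [-0.9, -0.3, 0.4]
finger_gap: 0.994
grasp_force: 0.0
time: 3.45
eef_pos: [457.8, 230.6, 92.2]
ee_rot: [[0.999, -0.043, 0.001], [-0.043, -0.999, 0.001], [0.001, -0.001, -1.0]]
wrist_force: [-1.5, 0.3, 6.7]
finger_gap: 0.302
grasp_force: 34.8
3.45 [-161.58478534  202.20704378] (np.float64(201.44303063258448), np.float64(279.50340845295483)) [457.84798206 230.58329341  92.20987184] 0.3017195245266861 34.833455085754395 [-1.45284696  0.31678858  6.69359374]
3.5 [-161.58487439  202.16321916] (np.float64(201.5810702026389), np.float64(279.80131951390354)) [457.84599416 230.5395138   92.19267163] 0.29720294965101274 34.839014410972595 [-2.76163255  0.68399891  7.04648825]
```

```bash
cat > m.py <<'E'
from h import *
s,t=look();r=rw(s['eef_pos']);print(round(s['time'],3),np.round(r,2),np.round(t,2),np.round(s['wrist_force'],2),s['eef_pos'][2])
open('log.txt','a').write(f"{s['time']} {r[1]} {t[0]}\n")
E
python3 m.py
for i in 1; do python3 -m jog '{"delta_pos":[[0,0.28,0],[0,0.28,0],[0,0.28,0],[0,0.28,0],[0,0.28,0],[0,0.28,0],[0,0.28,0],[0,0.28,0]],"twist":[0,0,0,0,0,0,0,0]}' | head -2; done
python3 m.py
python3 -m jog '{"delta_pos":[[0,0.28,0],[0,0.28,0],[0,0.28,0],[0,0.28,0]],"twist":[0,0,0,0]}' | head -2
python3 m.py
```

```text
3.55 [-161.57  202.16] [201.45 279.64] [-1.55 -0.07  6.5 ] 92.21414574465227
time: 4.4
eef_pos: [454.0, 140.7, 92.2]
4.4 [-161.54  112.2 ] [179.32 279.27] [-2.77  0.66  6.68] 92.18521229030955
time: 4.85
eef_pos: [452.0, 95.8, 92.2]
4.85 [-161.54   67.32] [127.53 278.5 ] [-2.19  1.03  6.53] 92.16426329260571
```

```bash
cat > fit.py <<'E'
from h import *
import sys
from scipy.optimize import least_squares,minimize
C=0.7;TG=-192.3
L=np.loadtxt('log.txt');
# grip knots: held during the 0.05 s after each look
tk=np.ravel([[t,t+.05] for t in L[:,0]]);gk=np.repeat(L[:,1],2)-C
def sim(w2,tk,gk,ts,x0,v0,dt=.005):
    n=int(round((ts[-1]-ts[0])/dt));T=ts[0]+dt*np.arange(n+1);G=np.interp(T,tk,gk);m=12/w2;X=[x0];V=[v0]
    for k in range(n):
        a=w2*(G[k]-X[-1])-(.1*V[-1]+10*np.tanh(V[-1]/.5))/m
        V.append(V[-1]+a*dt);X.append(X[-1]+V[-1]*dt)
    return T,np.array(X),np.array(V)
def res(p):
    T,X,V=sim(p[0],tk,gk,[L[0,0],tk[-1]],L[0,2]+p[1],p[2]);return np.r_[np.interp(L[:,0],T,X)-L[:,2],p[1]*1.5,p[2]*.3]
f=least_squares(res,[2.6,0,0]);w2=f.x[0];T,X,V=sim(w2,tk,gk,[L[0,0],tk[-1]],L[0,2]+f.x[1],f.x[2])
print('m',12/w2,'T',2*np.pi/w2**.5,'res',np.round(f.fun,2),'now',T[-1],'x',X[-1],'v',V[-1],'vmin',V.min(),'g',gk[-1])
def plan(u,extra=0):
    tt=T[-1]+np.r_[0,.1*np.arange(1,len(u)+1),.1*len(u)+.5];gg=gk[-1]-np.r_[0,np.cumsum(u)*40,sum(u)*40];return sim(w2,tt,gg,[tt[0],tt[-2]],X[-1],V[-1])
if len(sys.argv)>1:
    n=int(sys.argv[1]);u0=(gk[-1]-TG)/40/n
    B=np.array([np.interp(np.arange(n),np.linspace(0,n-1,max(n//4,4)),e) for e in np.eye(max(n//4,4))]).T
    def r(a):
        u=B@a;_,x,v=plan(u);return np.r_[x[-1]-TG,v[-1]/1.5,(gk[-1]-40*u.sum()-TG),2*np.diff(np.r_[.28,a,0])]
    o=least_squares(r,np.full(B.shape[1],u0));u=B@o.x;_,x,v=plan(u);print('end',x[-1],v[-1],'vmin',v.min(),'u',np.round(u,2).tolist())
E
python3 fit.py 28; python3 fit.py 22
```

```text
m 4.6806582473690534 T 3.9241239038469384 res [-0.01  0.05 -0.02 -0.01 -0.04] now 4.9 x 119.77773197886319 v -157.82979001382319 vmin -157.82979001382319 g 66.62154312265628
end -192.3000866767664 0.0019272576163270791 vmin -199.42398464689362 u [0.25, 0.25, 0.25, 0.24, 0.24, 0.24, 0.25, 0.25, 0.25, 0.26, 0.26, 0.26, 0.27, 0.27, 0.27, 0.27, 0.26, 0.26, 0.26, 0.24, 0.23, 0.22, 0.2, 0.19, 0.16, 0.14, 0.12, 0.1]
m 4.6806582473690534 T 3.9241239038469384 res [-0.01  0.05 -0.02 -0.01 -0.04] now 4.9 x 119.77773197886319 v -157.82979001382319 vmin -157.82979001382319 g 66.62154312265628
end -192.3096012863595 -0.04834389683359304 vmin -224.64686510037933 u [0.45, 0.41, 0.36, 0.32, 0.27, 0.23, 0.2, 0.17, 0.14, 0.11, 0.08, 0.1, 0.16, 0.21, 0.27, 0.33, 0.38, 0.41, 0.43, 0.46, 0.48, 0.51]
```

Superb fit (m ≈ 4.7 kg). I'll follow the 28-row plan and re-plan along the way.

```bash
python3 -m jog '{"delta_pos":[[0,0.25,0],[0,0.25,0],[0,0.25,0],[0,0.24,0],[0,0.24,0],[0,0.24,0],[0,0.25,0],[0,0.25,0]],"twist":[0,0,0,0,0,0,0,0]}' | head -2
python3 m.py; python3 fit.py 20
```

```text
time: 5.7
eef_pos: [448.7, 16.9, 92.2]
5.7 [-161.49  -11.7 ] [-30.89 278.89] [-2.42  0.06  8.09] 92.17328322818283
m 4.68729291929693 T 3.9269040742671564 res [-0.    0.03  0.03 -0.02 -0.01 -0.08] now 5.75 x -40.511188067460395 v -190.47380129797875 vmin -199.3518571913024 g -12.39518981469467
end -192.29981160452786 0.0004214393790808071 vmin -190.47380129797875 u [0.29, 0.29, 0.29, 0.29, 0.29, 0.28, 0.28, 0.27, 0.26, 0.25, 0.24, 0.23, 0.21, 0.2, 0.18, 0.17, 0.15, 0.13, 0.11, 0.09]
```

```bash
python3 -m jog '{"delta_pos":[[0,0.29,0],[0,0.29,0],[0,0.29,0],[0,0.29,0],[0,0.29,0],[0,0.28,0],[0,0.28,0],[0,0.27,0]],"twist":[0,0,0,0,0,0,0,0]}' | head -2
python3 m.py; python3 fit.py 12
```

```text
time: 6.55
eef_pos: [444.7, -74.5, 92.2]
6.55 [-161.49 -103.17] [-155.09  278.49] [-1.9  -0.31  6.67] 92.15480599797155
m 4.680831978068299 T 3.9241967284826877 res [-0.03 -0.21 -0.22 -0.07 -0.5  -0.04 -0.2 ] now 6.6 x -159.90233016370263 v -83.00891843695058 vmin -199.03080507652263 g -103.87433924911431
end -192.27781444079704 -0.053160018845036135 vmin -83.00891843695058 u [0.33, 0.3, 0.27, 0.23, 0.2, 0.18, 0.15, 0.12, 0.11, 0.11, 0.11, 0.1]
```

```bash
python3 -m jog '{"delta_pos":[[0,0.33,0],[0,0.3,0],[0,0.27,0],[0,0.23,0],[0,0.2,0],[0,0.18,0],[0,0.15,0],[0,0.12,0]],"twist":[0,0,0,0,0,0,0,0]}' | head -2
python3 m.py; python3 fit.py 6
```

```text
time: 7.4
eef_pos: [441.6, -145.6, 92.2]
7.4 [-161.47 -174.31] [-190.95  278.84] [-1.   -0.05  6.87] 92.16432218280119
m 4.775140171069075 T 3.9635314408660838 res [ 0.25 -0.27  0.34  1.7  -0.84  1.11  0.37 -0.47] now 7.449999999999999 x -189.84779926128914 v 0.6985948386446849 vmin -198.1002235314793 g -175.01273801717738
end -190.62366687250915 -1.1750828451936572 vmin -3.590987633423865 u [0.53, 0.15, -0.14, -0.23, -0.08, 0.2]
```

```bash
python3 - <<'E'
s=open('fit.py').read()
s=s.replace("def sim(","""R=json.load(open('rows.json'))
tk,gk=[L[0,0]],[L[0,1]-C]
for (ta,ga,_),(tb,gb,_),u in zip(L[:-1],L[1:],R):
    c=np.cumsum(u)/sum(u) if abs(sum(u))>.01 else np.arange(1,len(u)+1)/len(u)
    tk+=[ta+.05]+list(tb-.1*np.arange(len(u)-1,-1,-1));gk+=[ga-C]+list(ga-C+c*(gb-ga))
tk.append(L[-1,0]+.05);gk.append(L[-1,1]-C)
def sim(""",1)
open('fit.py','w').write(s)
import json
json.dump([[.28]*8,[.28]*4,[.25,.25,.25,.24,.24,.24,.25,.25],[.29]*5+[.28,.28,.27],[.33,.3,.27,.23,.2,.18,.15,.12]],open('rows.json','w'))
E
python3 fit.py 6; python3 fit.py 4
```

```text
m 4.667938175213306 T 3.9187882122793294 res [-0.08 -0.35 -0.42 -0.37 -0.72 -0.17 -0.11 -0.24] now 7.449999999999999 x -191.5104037495159 v -6.810281015440915 vmin -199.13492906280516 g -175.01273801717738
end -192.26435825439853 -0.02965491070102176 vmin -6.810281015440915 u [0.19, 0.13, 0.07, 0.03, 0.01, -0.0]
m 4.667938175213306 T 3.9187882122793294 res [-0.08 -0.35 -0.42 -0.37 -0.72 -0.17 -0.11 -0.24] now 7.449999999999999 x -191.5104037495159 v -6.810281015440915 vmin -199.13492906280516 g -175.01273801717738
end -192.2711942699039 -0.027508179550441384 vmin -6.810281015440915 u [0.19, 0.13, 0.07, 0.04]
```

```bash
python3 -m jog '{"delta_pos":[[0,0.19,0],[0,0.13,0],[0,0.07,0],[0,0.04,0]],"twist":[0,0,0,0]}' | head -2
python3 m.py
for i in 1 2 3; do python3 -m jog '{"delta_pos":[[0,0,0],[0,0,0],[0,0,0],[0,0,0],[0,0,0],[0,0,0],[0,0,0]],"twist":[0,0,0,0,0,0,0]}' | head -1;python3 m.py;done
python3 - <<'E'
from h import *
out=[]
for n,(a,b) in {'scene':((215,310),(65,50)),'side':((285,115),(65,50))}.items():
    p,d=robot.read_camera(n);cv2.imwrite(f'pics/{n}5.png',p);c=p[a[1]:a[1]+b[1],a[0]:a[0]+b[0]];out.append(cv2.resize(c,None,fx=6,fy=6,interpolation=2))
cv2.imwrite('pics/crop5.png',np.hstack(out))
E
```

```text
time: 7.85
eef_pos: [441.0, -162.7, 92.2]
7.85 [-161.42 -191.39] [-192.49  278.86] [-1.59  0.51  7.77] 92.18636008626879
time: 8.6
8.6 [-161.47 -191.16] [-192.32  278.49] [-1.    0.03  6.75] 92.17419120917724
time: 9.35
9.35 [-161.45 -191.15] [-192.21  278.81] [-1.63  0.35  7.26] 92.17379915894796
time: 10.1
10.1 [-161.44 -191.15] [-192.34  279.04] [-1.32  0.38  6.53] 92.19238071600606
```

View pics/crop5.png

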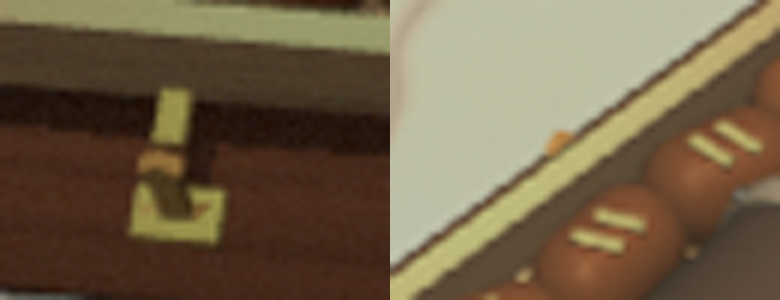

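Crop: trolley standing. Pointer centre is at scene (243.8,328.7), just above the mark tip (242.0,336.7), as it would look in line from this angle. Now checking that numerically while the hold runs.

```bash
python3 - <<'E'
from h import *
print('ptr',rw(onz('scene',(243.8,328.7),61)),'ptr front edge/bottom',rw(onz('scene',(243.2,333.5),58)),'mark tip z65-72',rw(onz('scene',(242,336.7),66)),rw(onz('scene',(242,336.7),72)),'foot',rw(onz('scene',(244.5,345.6),16)))
E
for i in 1 2 ; do python3 -m jog '{"delta_pos":[[0,0,0],[0,0,0],[0,0,0],[0,0,0],[0,0,0],[0,0,0],[0,0,0]],"twist":[0,0,0,0,0,0,0]}' | head -1;python3 m.py;done
```

```text
ptr [ 102.91348418 -191.17345142] ptr front edge/bottom [ 111.86664187 -191.2568072 ] mark tip z65-72 [ 121.54663975 -190.94695174] [ 123.70653627 -189.77775102] foot [ 122.02271121 -192.35205495]
time: 10.95
10.95 [-161.42 -191.15] [-192.38  278.93] [-1.46  0.12  7.62] 92.18777421118723
time: 11.7
11.7 [-161.41 -191.14] [-192.26  278.83] [-1.17  0.22  6.78] 92.1873496428851
```

Pointer and mark agree within about 1 mm, and the trolley has stood still for 3.9 s. Releasing.

```bash
python3 -m jog '{"delta_pos":[[0,0,0],[0,0,0],[0,0,0],[0,0,0],[0,0,0],[0,0,0],[0,0,0]],"twist":[0,0,0,0,0,0,0]}' 85 | tail -2;python3 m.py
python3 -m jog '{"delta_pos":[[0,0,-0.4],[0,0,-0.6],[0,0,-0.6],[0,0,-0.6],[0,0,-0.6],[0,0,-0.6],[0,0,0],[0,0,0]],"twist":[0,0,0,0,0,0,0,0]}' | head -2;python3 m.py; python3 m.py
```

```text
finger_gap: 0.996
grasp_force: 0.0
12.45 [-161.91 -190.96] [-192.13  278.55] [ 0.57 -0.18  0.07] 91.26111744941981
time: 13.3
eef_pos: [440.6, -162.1, 227.6]
13.3 [-161.8  -190.87] [-192.28  278.82] [ 1.01 -0.05  0.33] 227.5821793405615
13.35 [-162.27 -190.86] [-192.29  278.94] [-0.06 -0.01  0.4 ] 226.842841643359
```

```bash
python3 -c "
from workcell import robot
print(robot.close_job())"
```

```text
the job is handed in; nothing more can be done
None
```

The trolley went to the brass mark at a peak of about 0.20 m/s, stood there 3.9 s with its pointer within about 1–2 mm by the cameras, and was released without moving; the job is handed in, but no verdict was returned.

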